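# Set a mounted photo under the trimmer rail for cutting

## Robot

A 7-joint arm with a two-finger parallel gripper is mounted at the origin on the work surface. World frame = base frame: x ahead of the robot, y to its left, z up, the work surface at z = 0. Lengths are in mm, angles in rad, forces in N, time in s.
With the tool pointing down it reaches from about 425 to 1025 mm from the base axis. Payload 9.4 kg.
Tool frame: the origin (TCP) lies midway between the tips of the shut fingers; the grasp point (between the pads) lies 19 mm behind it (pinch_z is the distance from the TCP to the grasp point, in mm); z points along the fingers, y is the line along which they close (so a half turn about z gives the same grasp; the last joint's range is limited). The gripper opens to 93 mm and grips with 3 to 60 N. Pads are 15 mm wide; open, the fingers measure 128 mm over their backs; the gripper's body (75 mm by 188 mm) begins 65 mm behind the grasp point.
Start: joints at [1.135, 0.599, -0.003, 1.599, 0.002, 0.943, -0.08], TCP at [254.574, -678.834, 218.618] pointing down, gripper open.
Joint ranges: [-2.57, 2.57], [-0.35, 1.97], [-1.29, 1.29], [0.11, 2.56], [-1.05, 4.19], [0.11, 1.86], [-2.63, 2.63]. Speed limits (rad/s): [2.22, 2.22, 3.01, 3.01, 3.14, 3.14, 3.14].

## Interface

Orientations are given as a unit quaternion [w, x, y, z].
In Python, from bench import * gives the robot as it stands. The module is installed in compiled form; this text tells all that it offers.
- The arm moves only by the shell command python3 -m jog 'ROWS' [OPENING]. ROWS is JSON, a list of rows, each an object with "delta_pos": the shift along the tool's x, y, z in mm, a list of three; "turn": the turn, a rotation vector about the tool's x, y, z in degrees, a list of three. A call has 1 to 12 rows; each row shifts and turns the commanded pose from where the row before left it, along the tool's axes as they then stand; what a row does not reach is not made up. A row lasts 1/12 s, in which the tool goes at most 41.7 mm and 7.16 degrees, less where a joint would pass 70% of its speed; a pose out of reach is approached as far as the arm can. A call is refused whole if a number of a shift passes 41.7 or a number of a turn 7.16, either way. A call with a gripper value outside its range is refused whole. OPENING is the finger opening in mm, from 0 to 93, set as the call begins (- or left out, the last holds). The fingers move at their own pace and stop on an object; the grip force is fixed at half the most. Time passes only in rows, so rows that do not move let the fingers close. It gives the time, the measured TCP pose, the force, the opening and the grip force at its end, in the units of the state.
- state(): the state, without advancing time (a new reading comes with each control period).
- capture(name): name is "scene" or "top" or "wrist"; returns the picture (480x640x3 uint8, red, green, blue); there is no depth.
- calibration(name): a dict with "fovy" (degrees; the focal length in pixels is half the picture's height over the tangent of half this angle, whatever the lens; pixels are square), "cx", "cy" (the principal point, pixels), "camera_from_world" (4x4, takes a point from world to camera coordinates); the wrist camera has in their place "mount" (4x4, takes a point from camera to tool coordinates, whose origin is the TCP and whose axes are the flange's). Camera axes: x right, y down, z forward; pixel columns grow to the right and rows downward; lengths in mm; the calibration is good to about 2 mm. The wrist camera is an equidistant fisheye: a pixel r from the principal point sees the ray r / f radians off the axis. A picture is of the moment at which its call begins: read the wrist's pose just before it. calibration takes no time and is no camera call.
- hand_in(): hands the job in; it is judged then, once.
Trained networks look in the newest picture that a camera, given by its name, has taken for a name from the list of things; names that differ only in an ending like _2 or _b are one class to them, and where a whole thing is asked for, a point or a joint stands for the part that bears it (a point fixed in the world has none). Each returns a list of dicts, best first, with "score" (0 to 1); they miss things now and then, are a little off and sometimes report something else, mostly with a low value. They report only what shows in the picture. A call takes as long as a camera call. They do not tell look-alikes from the thing itself.
- search_frame(camera, target): "rect" ([left, top, right, bottom] in pixels, round what is visible of it).
- regions_of(camera, target): "pixels" (480x640 bool, what is visible of it) and "rect" ([left, top, right, bottom] in pixels, round what is visible of it).
The state is a dict: "time_s": time; "qpos": joint angles; "qd": joint speeds; "joint_efforts": joint torques, N m; "position": TCP position; "ee_rot": TCP orientation; "wrist_force": force on the tool from outside, world axes, zero at the start; "wrist_torque": the same for the moment, N m; "finger_gap": finger opening in mm; "grasp_force": force on a finger pad.
Only numpy, scipy, OpenCV 4.12 (cv2) and the standard library are available. Lean on these libraries where they do the work, as an engineer would, in place of code of your own. Each camera call takes 0.05 s, during which the arm holds its last target. There are 200 camera calls.

## Task

Get the mounted photo ready for trimming: push it across the trimmer's bed with the fingertips, blank strip first, under the low guide rail, until it lies square with its left side (seen from the robot) against the side fence and its leading edge against the front gauge beyond the rail. Keep the board flat on the bed all the way - do not lift or tip it - and leave the cutter head and the stationery around the trimmer where they are.

Things in the scene. Friction and masses are not known exactly. Their poses are not given: they have to be found in the camera images.
- trimmer: Rotary board trimmer fixed on the desk: a flat grey bed 430 x 460 mm, its top 20 mm above the desk. Origin: desk level, below the middle of the rail. x is the feed direction (away from the robot, turned up to about 12 degrees either way), y to its left, z up. The bed spans x -300 to +130, y -230 to +230 mm. Two black clamp screws, 22 mm across, stand 17 mm above the bed at x 103, y 10 and 110 mm.
- rail_mid (a point): Middle of the underside of the trimmer's guide rail (aluminium, clear clamp strip below), 12 mm above the bed: the headroom. The rail runs along y, 400 mm long, 46 mm wide (x -23 to +23 mm), its top 35 mm above the bed. At both ends stand black end blocks, 62 mm in x, 40 mm high, y 199 to 226 mm each side. Axes as the trimmer's.
- fence_face (a point): Side fence: steel bar fixed on the bed along x on the near side of the rail, 235 mm long, 12 mm wide, 12 mm high, at the bed's left. This point: middle of its guiding face at bed level; the face looks to -y and lies at trimmer y +160 mm; the bar spans trimmer x -265 to -30 mm. Axes as the trimmer's.
- gauge: Front gauge: a steel bar 190 mm long (y), 12 mm wide (x), 12 mm high, clamped firmly on the bed 30 to 55 mm beyond the middle of the rail, parallel to it (a different distance each time). Origin: the middle of its near face (the stop face), on the bed. Axes as the trimmer's. Two flat arms run from it to +x under the clamp screws.
- panel_centre (a point): The mounted photo: a stiff white foam board 160 mm (its x) x 185 mm (its y) x 7 mm, 35 to 75 g, face up and loose on the near part of the bed, turned up to 14 degrees from it. A blank 38 mm strip runs along its +x side and goes in first. This point is its centre, half-way up. x is its leading direction, y its left, z up.
- panel_far_left (a point): The board's leading left corner, half-way up: 80 mm along x and 92.5 mm along y from its centre.
- panel_far_right (a point): The board's leading right corner, half-way up: 80 mm along x and -92.5 mm along y from its centre.
- panel_near_left (a point): The board's trailing left corner, half-way up: -80 mm along x and 92.5 mm along y from its centre.
- head_top (a point): Top of the cutter head, a black block 56 x 54 mm riding on the rail (it slides easily along the rail), parked near the rail's right (-y) end; this point is 101 mm above the desk. Not to be moved.
- tape_roll: Roll of clear tape lying flat on the desk beside the trimmer, 90 mm across, 24 mm high; origin at the centre of its underside. Bystander.
- glue_stick: White glue stick standing on the desk beside the trimmer, 27 mm across, 92 mm high; origin at the centre of its underside. Bystander.
- stapler: Black stapler on the desk beside the trimmer, 125 x 36 mm, 50 mm high; origin at the centre of its underside. Bystander.
Things that resemble listed ones, but are neither listed nor needed, are in the scene too. Of the things that look like the part that bears panel_centre, the larger one is meant.

How it is judged (in metres and radians):
At the end, for the whole second after the job is handed in: The board lies still and flat on the bed under the rail, both leading corners within 3 mm of the front gauge's face and both left corners within 3 mm of the side fence's face (x of panel_far_left in the frame of gauge between -0.003 and 0.003 m and x of panel_far_right in the frame of gauge between -0.003 and 0.003 m and y of panel_far_left in the frame of trimmer between 0.157 and 0.163 m and y of panel_near_left in the frame of trimmer between 0.157 and 0.163 m and z of panel_centre in the frame of trimmer between 0.0205 and 0.0265 m and angle between panel_centre's own z axis and vertical below 0.03 rad and linear speed of panel below 0.01 m/s); the robot touches nothing.
It fails at once if the board is lifted more than about 5 mm off the bed or tipped by more than about 4 degrees (z of panel_centre in the frame of trimmer above 0.0285 m or angle between panel_centre's own z axis and vertical above 0.07 rad).
It fails at once if the cutter head is shifted along the rail by more than 10 mm (distance of head_top from where it was at the start of the episode above 0.01 m).
It fails at once if the tape roll, glue stick or stapler is knocked over or shifted by more than 20 mm (distance of any of tape_roll, glue_stick, stapler from where it was at the start of the episode above 0.02 m or angle between glue_stick's own z axis and vertical above 0.3 rad).
It also fails if it takes over 64 s, if anything falls off the work surface, if the arm or the gripper's body presses on something with over 40 N, if the wrist force passes 120 N, or if a joint passes its speed limit or range.

## Working session

There is one attempt and no reset: what is moved stays moved. The work goes in short steps, Python scripts to look and compute and a shell command to move; the robot and the scene stay as the last step left them, time stands still between calls to the robot, and variables do not carry over. Pictures are saved under pics/ and viewed, at most 10 in all, crops included, and the job is handed in when it is done.

```bash
mkdir -p pics; python3 - <<'E'
from bench import *
import cv2
s=state();print(s['time_s'],s['position'],s['ee_rot'],s['wrist_force'],s['finger_gap'])
for n in ['top','scene']:
    im=capture(n);cv2.imwrite(f'pics/{n}0.png',im[:,:,::-1])
    c=calibration(n);print(n,c)
    for t in ['trimmer','gauge','panel_centre','head_top','fence_face','tape_roll','glue_stick','stapler']:
        try: print(t,[(r['rect'],round(r['score'],2)) for r in search_frame(n,t)][:3])
        except Exception as e: print(t,e)
print(calibration('wrist'))
E
```

```text
0.0 [ 254.40287407 -678.36073403  217.7702322 ] [-7.55499573e-04  9.83941961e-01  1.78486981e-01 -2.10149658e-04] [ 0.26311268 -0.3103359   1.04715239] 92.71485390191755
top {'fovy': 53.45015742777306, 'cx': 324.5249432535296, 'cy': 240.35034400224006, 'camera_from_world': array([[ 1.64547354e-02, -9.99856554e-01, -4.01413689e-03,
         2.85280356e+01],
       [-9.82287307e-01, -1.54158658e-02, -1.86745810e-01,
         5.33791337e+02],
       [ 1.86657141e-01,  7.01588861e-03, -9.82400066e-01,
         1.05013915e+03],
       [ 0.00000000e+00,  0.00000000e+00,  0.00000000e+00,
         1.00000000e+00]])}
trimmer [([237.5, 105.0, 459.1, 313.2], 0.66)]
gauge [([297.8, 125.3, 371.8, 161.2], 0.84), ([311.4, 184.9, 400.2, 265.8], 0.62)]
panel_centre [([315.0, 189.0, 404.1, 268.9], 0.84), ([135.7, 314.2, 200.5, 373.5], 0.55)]
head_top [([414.5, 161.3, 440.4, 190.6], 0.95), ([297.2, 128.6, 370.4, 161.6], 0.55)]
fence_face [([236.1, 104.9, 458.1, 311.3], 0.88)]
tape_roll [([219.0, 142.3, 252.2, 176.9], 0.86)]
glue_stick [([477.1, 232.2, 500.4, 247.9], 0.65)]
stapler [([203.0, 205.3, 238.
[... 696 characters left out ...]
[210.3, 207.9, 471.2, 436.4], 0.58)]
fence_face [([209.6, 203.9, 470.8, 434.3], 0.89)]
tape_roll [([445.3, 268.9, 490.1, 313.3], 0.97)]
glue_stick [([150.2, 306.8, 176.8, 339.5], 0.71), ([259.7, 247.1, 359.7, 327.5], 0.56)]
stapler [([422.8, 202.7, 454.2, 255.2], 0.62)]
{'fovy': 65.70646984690485, 'cx': 321.7336865416756, 'cy': 238.10718124015244, 'mount': array([[ 1.21558907e-03, -9.71062105e-01, -2.38824014e-01,
         6.67039454e+01],
       [ 9.99999085e-01,  1.03853599e-03,  8.67186704e-04,
        -1.09138705e-01],
       [-5.94064812e-04, -2.38824850e-01,  9.71062479e-01,
        -1.65691419e+02],
       [ 0.00000000e+00,  0.00000000e+00,  0.00000000e+00,
         1.00000000e+00]])}
```

```bash
python3 - <<'E'
import cv2
im=cv2.imread('pics/top0.png')[90:330,120:520];cv2.imwrite('pics/top0c.png',cv2.resize(im,(800,480),interpolation=cv2.INTER_CUBIC))
E
```

```text
(no output)
```

View pics/top0c.png

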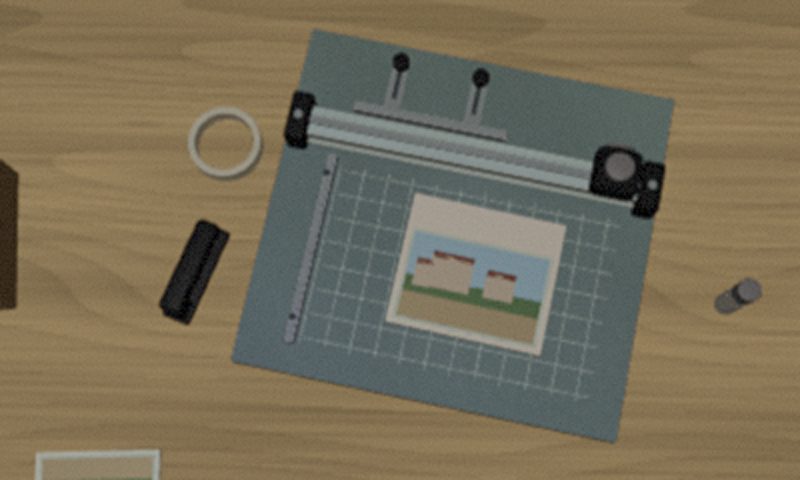

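The top crop shows the trimmer turned clockwise. There are two candidates for the board: a framed picture on the bed at about crop (385–565, 195–355), full image (315–403, 187–267), and a smaller one on the desk at the lower left, full image (136–200, 314–373). The one on the bed is meant, because it is larger and has the blank strip toward the rail. This crop confirms it.

```bash
cat > h.py <<'E'
from bench import *
import numpy as np, cv2
from scipy.spatial.transform import Rotation as R
from scipy.optimize import least_squares
def w2p(name,P):
    c=calibration(name);f=240/np.tan(np.radians(c['fovy']/2));T=c['camera_from_world']
    q=np.atleast_2d(P)@T[:3,:3].T+T[:3,3];return np.c_[c['cx']+f*q[:,0]/q[:,2],c['cy']+f*q[:,1]/q[:,2]]
def p2w(name,px,z):
    c=calibration(name);f=240/np.tan(np.radians(c['fovy']/2));T=c['camera_from_world']
    px=np.atleast_2d(px).astype(float);d=np.c_[(px[:,0]-c['cx'])/f,(px[:,1]-c['cy'])/f,np.ones(len(px))]@T[:3,:3]
    o=-T[:3,:3].T@T[:3,3];return o+d*((z-o[2])/d[:,2])[:,None]
def tcp(s):
    w,x,y,z=s['ee_rot'];return np.array(s['position']),R.from_quat([x,y,z,w]).as_matrix()
def wp2w(px,z,s):
    c=calibration('wrist');f=240/np.tan(np.radians(c['fovy']/2));M=c['mount'];p,Q=tcp(s)
    v=np.atleast_2d(px).astype(float)-[c['cx'],c['cy']];r=np.linalg.norm(v,axis=1)+1e-9;th=r/f
    d=np.c_[v/r[:,None]*np.sin(th)[:,None],np.cos(th)];d=d@M[:3,:3].T@Q.T;o=Q@M[:3,3]+p
    return o+d*((z-o[2])/d[:,2])[:,None]
def pose(local,world):  # 2D rigid fit -> x,y,deg
    local=np.array(local,float);world=np.array(world)[:,:2];a=local-local.mean(0);b=world-world.mean(0)
    t=np.arctan2((a[:,0]*b[:,1]-a[:,1]*b[:,0]).sum(),(a*b).sum());c,s=np.cos(t),np.sin(t);M=np.array([[c,-s],[s,c]])
    o=world.mean(0)-M@local.mean(0);return o,np.degrees(t),np.abs(local@M.T+o-world).max()
def rel(o,t,P): # world xy-> local
    t=np.radians(t);M=np.array([[np.cos(t),-np.sin(t)],[np.sin(t),np.cos(t)]]);return (np.atleast_2d(P)[:,:2]-o)@M
PL=[(80,92.5),(80,-92.5),(-80,-92.5),(-80,92.5)]
E
python3 - <<'E'
from h import *
f=lambda l:[(120+x/2,90+y/2) for x,y in l]
bed=p2w('top',f([(313,30),(673,100),(615,442),(233,361)]),20)
print(pose([(130,230),(130,-230),(-300,-230),(-300,230)],bed))
o,t,_=pose([(130,230),(130,-230),(-300,-230),(-300,230)],bed)
pn=p2w('top',f([(414,194),(566,227),(540,354),(387,320)]),27)
print(pn,pose(PL,pn),rel(o,t,pn))
print('fence',rel(o,t,p2w('top',f([(338,157),(295,343)]),32)))
print('gauge near-ish',rel(o,t,p2w('top',f([(353,107),(507,138)]),32)))
print('head',rel(o,t,p2w('top',f([(620,165)]),101)))
E
```

```text
(array([713.44726701, -36.36075806]), np.float64(-10.919065289470884), np.float64(3.58959976526981))
[[ 668.63850777   33.4624195    27.        ]
 [ 630.36010316 -148.94873305   27.        ]
 [ 476.83167886 -116.46811553   27.        ]
 [ 514.21524183   62.79553356   27.        ]] (array([572.5113829 , -42.28972388]), np.float64(-11.618406464735045), np.float64(1.8833121663259362)) [[ -57.22358826   60.07130743]
 [ -60.25627213 -126.28820443]
 [-217.15772679 -123.4773136 ]
 [-214.40747714   59.62217518]]
fence [[ -31.97204148  159.21929702]
 [-263.72217956  158.50375872]]
gauge near-ish [[ 34.21877842 155.3055434 ]
 [ 33.45162897 -36.19335193]]
head [[   1.32145259 -165.37681608]]
```

```bash
python3 -m jog '[{"delta_pos":[30,-25,0],"turn":[0,0,0]},{"delta_pos":[30,-25,0],"turn":[0,0,0]},{"delta_pos":[30,-25,0],"turn":[0,0,0]},{"delta_pos":[30,-25,0],"turn":[0,0,0]},{"delta_pos":[30,-25,0],"turn":[0,0,0]},{"delta_pos":[30,-25,0],"turn":[0,0,0]},{"delta_pos":[30,-25,0],"turn":[0,0,0]},{"delta_pos":[30,-25,0],"turn":[0,0,0]},{"delta_pos":[30,-25,0],"turn":[0,0,0]},{"delta_pos":[30,-25,0],"turn":[0,0,0]},{"delta_pos":[30,-25,0],"turn":[0,0,0]},{"delta_pos":[30,-25,0],"turn":[0,0,0]}]' 80
python3 -m jog '[{"delta_pos":[30,-25,0],"turn":[0,0,0]},{"delta_pos":[30,-25,0],"turn":[0,0,0]},{"delta_pos":[30,-25,0],"turn":[0,0,0]},{"delta_pos":[0,0,0],"turn":[0,0,-6.5]},{"delta_pos":[0,0,0],"turn":[0,0,-6.5]},{"delta_pos":[0,0,0],"turn":[0,0,-6.5]},{"delta_pos":[0,0,0],"turn":[0,0,-6.5]},{"delta_pos":[0,0,0],"turn":[0,0,-6.5]},{"delta_pos":[0,0,0],"turn":[0,0,-6.5]},{"delta_pos":[0,0,0],"turn":[0,0,-6.5]},{"delta_pos":[0,0,0],"turn":[0,0,-6.5]},{"delta_pos":[0,0,0],"turn":[0,0,-6.5]}]'
python3 - <<'E'
from h import *
s=state();im=capture('wrist');cv2.imwrite('pics/w1.png',im[:,:,::-1])
p,Q=tcp(s);o=np.array([713.4,-36.4]);print(s['time_s'],p,rel(o,-10.92,p),np.degrees(np.arctan2(Q[1,0],Q[0,0])),Q[:,2],s['qpos'],s['finger_gap'],s['wrist_force'])
E
```

```text
time_s: 1.9
position: [487.0, -269.8, 218.9]
ee_rot: [0.0, 0.984, 0.178, 0.0]
wrist_force: [1.0, 0.1, 0.8]
finger_gap: 80.0
grasp_force: 0.0
time_s: 2.9
position: [544.3, -169.8, 218.8]
ee_rot: [0.0, 0.77, 0.639, 0.0]
wrist_force: [-0.6, 0.3, -0.6]
finger_gap: 80.1
grasp_force: 0.0
2.9 [ 544.31172573 -169.77155712  218.77478048] [[-140.76086537 -162.98832941]] 79.37654156127923 [ 3.16905100e-04 -1.89254434e-04 -9.99999932e-01] [ 0.43772976  0.43102234 -0.32690737  1.94487498  0.18933009  0.79465492
 -0.17991599] 80.1393943405427 [-0.64786892  0.29448665 -0.59604415]
```

View pics/w1.png

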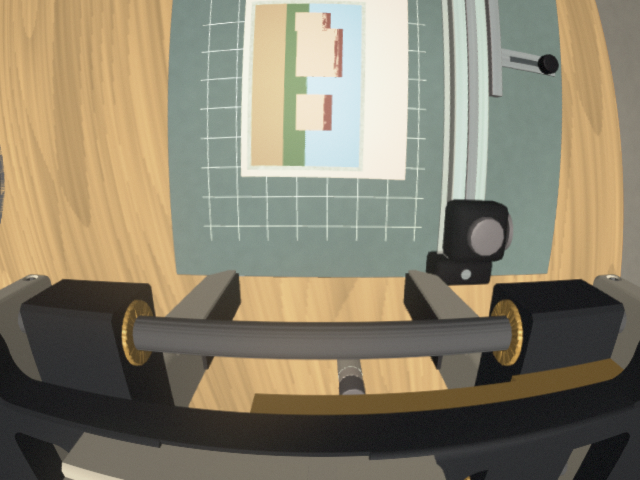

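The wrist view shows the board's right edge from (241,177) to (405,180), the bed's right edge from (178,276) to (550,277), the cutter head at (480,232), and the gauge bar at (495,50).

```bash
python3 - <<'E'
from h import *
s=state()
b=wp2w([(178,276),(550,277)],20,s);print(b)
pn=wp2w([(405,180),(241,177)],27,s);o=np.array([713.4,-36.4]);t=-10.92
print('bed right',rel(o,t,b),'panel right corners',pn,rel(o,t,pn))
print('panel ang',np.degrees(np.arctan2(*(pn[0]-pn[1])[[1,0]])),'bed ang',np.degrees(np.arctan2(*(b[1]-b[0])[[1,0]])))
print('gauge near lower',rel(o,t,wp2w([(490,96)],32,s)),'rail near edge',rel(o,t,wp2w([(447,100),(446,190)],55,s)))
print('glue',rel(o,t,p2w('top',[(481,243)],0)))
E
```

```text
[[ 378.38989235 -207.71507731   20.        ]
 [ 802.34068923 -288.76245651   20.        ]]
bed right [[-296.49034124 -231.67672626]
 [ 135.13729814 -230.94407615]] panel right corners [[ 631.73188772 -148.30637425   27.        ]
 [ 474.63745069 -117.33246252   27.        ]] [[ -58.9899768  -125.35110609]
 [-219.10749134 -124.69773728]]
panel ang -11.153797454165888 bed ang -10.822745526521102
gauge near lower [[ 27.03348481 -34.69452636]] rail near edge [[ -27.81074581  -47.45159904]
 [ -25.54822133 -130.71709296]]
glue [[-110.58407702 -330.29911743]]
```

```bash
python3 -m jog '[{"delta_pos":[0,0,35],"turn":[0,0,0.3]},{"delta_pos":[0,0,35],"turn":[0,0,0]},{"delta_pos":[0,0,35],"turn":[0,0,0]},{"delta_pos":[0,0,35],"turn":[0,0,0]},{"delta_pos":[0,0,35],"turn":[0,0,0]},{"delta_pos":[0,0,12],"turn":[0,0,0]},{"delta_pos":[0,0,5],"turn":[0,0,0]},{"delta_pos":[0,0,2],"turn":[0,0,0]},{"delta_pos":[0,0,0],"turn":[0,0,0]}]'
python3 - <<'E'
from h import *
s=state();p,Q=tcp(s);print(s['time_s'],p,rel(np.array([713.4,-36.4]),-10.87,p),np.degrees(np.arctan2(Q[1,0],Q[0,0])),Q[:,2],s['wrist_force'])
E
```

```text
time_s: 3.7
position: [545.0, -169.8, 25.6]
ee_rot: [0.001, 0.773, 0.634, 0.0]
wrist_force: [0.1, -0.4, 0.7]
finger_gap: 80.1
grasp_force: 0.0
3.7 [ 544.97859196 -169.82307781   25.61604211] [[-140.23842903 -162.79026814]] 78.7206145632171 [ 1.23344021e-03 -4.47937294e-04 -9.99999139e-01] [ 0.05919502 -0.37725635  0.70271489]
```

```bash
python3 -m jog '[{"delta_pos":[0,0,2.5],"turn":[0,0,0]},{"delta_pos":[12,0,0],"turn":[0,0,0]},{"delta_pos":[10,0,0],"turn":[0,0,0]},{"delta_pos":[5,0,0],"turn":[0,0,0]},{"delta_pos":[5,0,0],"turn":[0,0,0]},{"delta_pos":[6,0,0],"turn":[0,0,0]},{"delta_pos":[8,0,0],"turn":[0,0,0]},{"delta_pos":[8,0,0],"turn":[0,0,0]},{"delta_pos":[8,0,0],"turn":[0,0,0]},{"delta_pos":[8,0,0],"turn":[0,0,0]},{"delta_pos":[8,0,0],"turn":[0,0,0]},{"delta_pos":[8,0,0],"turn":[0,0,0]}]'
python3 - <<'E'
from h import *
s=state();im=capture('wrist');cv2.imwrite('pics/w2.png',im[:,:,::-1]);im=capture('top');cv2.imwrite('pics/t2.png',cv2.resize(im[90:330,200:500,::-1],(750,600),interpolation=cv2.INTER_CUBIC))
p,Q=tcp(s);print(s['time_s'],p,rel(np.array([713.4,-36.4]),-10.87,p),np.degrees(np.arctan2(Q[1,0],Q[0,0])),s['wrist_force'])
E
```

```text
time_s: 4.7
position: [561.1, -84.4, 22.0]
ee_rot: [-0.0, 0.773, 0.635, -0.0]
wrist_force: [0.0, -1.4, 0.4]
finger_gap: 80.3
grasp_force: 0.4
4.7 [561.09936821 -84.4310492   22.03547783] [[-140.51023514  -75.8903021 ]] 78.77147856566238 [ 0.02165557 -1.36691707  0.4076738 ]
```

View pics/w2.png

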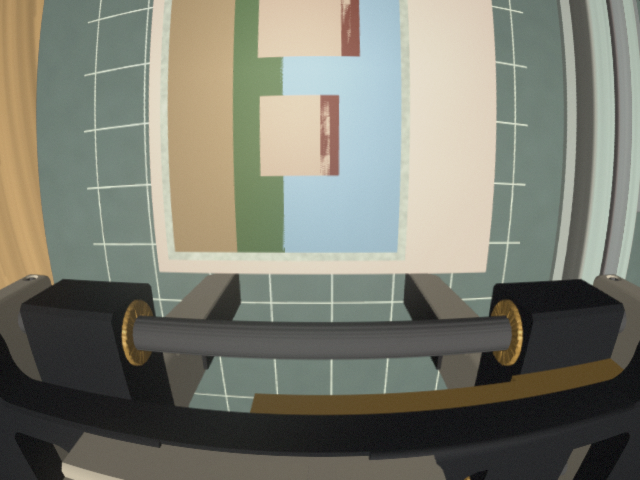

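The board's right edge lies flat on both fingertips at row ~272, and it is moving square. I'll continue to the fence.

```bash
python3 -m jog '[{"delta_pos":[6,0,0],"turn":[0,0,0]},{"delta_pos":[6,0,0],"turn":[0,0,0]},{"delta_pos":[6,0,0],"turn":[0,0,0]},{"delta_pos":[6,0,0],"turn":[0,0,0]},{"delta_pos":[3,0,0],"turn":[0,0,0]},{"delta_pos":[1,0,0],"turn":[0,0,0]},{"delta_pos":[0,0,0],"turn":[0,0,0]}]'
python3 -m jog '[{"delta_pos":[1.5,0,0],"turn":[0,0,0]},{"delta_pos":[1.5,0,0],"turn":[0,0,0]},{"delta_pos":[0,0,0],"turn":[0,0,0]}]'
python3 -m jog '[{"delta_pos":[1.5,0,0],"turn":[0,0,0]},{"delta_pos":[1.5,0,0],"turn":[0,0,0]},{"delta_pos":[0,0,0],"turn":[0,0,0]}]'
python3 - <<'E'
from h import *
s=state();p,Q=tcp(s);print(s['time_s'],p,rel(np.array([713.4,-36.4]),-10.87,p),np.degrees(np.arctan2(Q[1,0],Q[0,0])),s['wrist_force'],s['wrist_torque'])
E
```

```text
time_s: 5.38
position: [566.5, -57.5, 22.1]
ee_rot: [-0.0, 0.773, 0.635, 0.0]
wrist_force: [0.6, 0.2, 0.4]
finger_gap: 80.0
grasp_force: 0.0
time_s: 5.63
position: [567.1, -54.9, 22.1]
ee_rot: [0.0, 0.773, 0.634, 0.0]
wrist_force: [-0.0, 0.1, 0.5]
finger_gap: 80.2
grasp_force: 0.0
time_s: 5.88
position: [567.7, -51.7, 22.1]
ee_rot: [-0.0, 0.773, 0.635, 0.0]
wrist_force: [-0.4, 0.4, 0.1]
finger_gap: 79.9
grasp_force: 0.0
5.8833 [567.6829921  -51.68855494  22.08122775] [[-140.21935831  -42.49373903]] 78.76886781914347 [-0.37041593  0.39322992  0.08604779] [-0.06458085 -0.06792461  0.03483333]
```

```bash
for i in 1; do python3 -m jog '[{"delta_pos":[2,0,0],"turn":[0,0,0]},{"delta_pos":[2,0,0],"turn":[0,0,0]},{"delta_pos":[0,0,0],"turn":[0,0,0]}]'; done | grep -E "pos|wrist"
python3 -m jog '[{"delta_pos":[2,0,0],"turn":[0,0,0]},{"delta_pos":[0,0,0],"turn":[0,0,0]}]'| grep -E "pos|wrist"
python3 -m jog '[{"delta_pos":[2,0,0],"turn":[0,0,0]},{"delta_pos":[0,0,0],"turn":[0,0,0]}]'| grep -E "pos|wrist"
python3 - <<'E'
from h import *
s=state();p,Q=tcp(s);print(rel(np.array([713.4,-36.4]),-10.87,p))
E
```

```text
position: [568.5, -47.5, 22.1]
wrist_force: [0.7, -0.3, 0.2]
position: [568.9, -45.7, 22.1]
wrist_force: [-0.9, 0.9, 0.1]
position: [569.2, -43.8, 22.1]
wrist_force: [0.4, 0.3, -0.7]
[[-140.17861369  -34.42263526]]
```

```bash
python3 -m jog '[{"delta_pos":[1.5,0,0],"turn":[0,0,0]},{"delta_pos":[0,0,0],"turn":[0,0,0]}]'| grep -E "pos|wrist"
python3 -m jog '[{"delta_pos":[1.5,0,0],"turn":[0,0,0]},{"delta_pos":[0,0,0],"turn":[0,0,0]}]'| grep -E "pos|wrist"
python3 - <<'E'
from h import *
im=capture('top');cv2.imwrite('pics/t3.png',cv2.resize(im[90:330,200:500,::-1],(750,600),interpolation=cv2.INTER_CUBIC))
E
```

```text
position: [569.6, -42.9, 22.1]
wrist_force: [0.3, -1.2, -1.0]
position: [569.5, -42.8, 22.1]
wrist_force: [0.2, -4.9, -0.2]
```

View pics/t3.png

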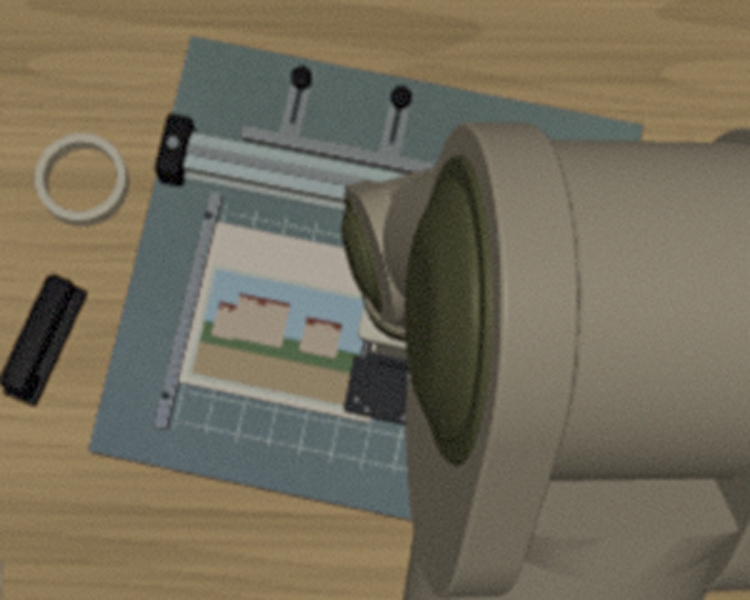

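The board's left side is at the fence: in the top crop the board edge meets the bar along (215,225)–(185,380), and the force has risen to 5 N. I'll press lightly to square it, back off, and go behind the trailing edge.

```bash
python3 -m jog '[{"delta_pos":[1.5,0,0],"turn":[0,0,0]},{"delta_pos":[0,0,0],"turn":[0,0,0]}]'| grep -E "pos|wrist"
python3 -m jog '[{"delta_pos":[-8,0,0],"turn":[0,0,0]},{"delta_pos":[-15,0,0],"turn":[0,0,0]},{"delta_pos":[0,0,-30],"turn":[0,0,0]},{"delta_pos":[0,0,-40],"turn":[0,0,0]},{"delta_pos":[24,-20,0],"turn":[0,0,0]},{"delta_pos":[24,-20,0],"turn":[0,0,0]},{"delta_pos":[24,-20,0],"turn":[0,0,0]},{"delta_pos":[24,-20,0],"turn":[0,0,0]},{"delta_pos":[26,-24,0],"turn":[0,0,0]},{"delta_pos":[0,0,0],"turn":[0,0,0]}]'
python3 -m jog '[{"delta_pos":[0,0,0],"turn":[0,0,7]},{"delta_pos":[0,0,0],"turn":[0,0,7]},{"delta_pos":[0,0,0],"turn":[0,0,7]},{"delta_pos":[0,0,0],"turn":[0,0,7]},{"delta_pos":[0,0,0],"turn":[0,0,7]},{"delta_pos":[0,0,0],"turn":[0,0,7]},{"delta_pos":[0,0,0],"turn":[0,0,7]},{"delta_pos":[0,0,0],"turn":[0,0,7]},{"delta_pos":[0,0,0],"turn":[0,0,7]},{"delta_pos":[0,0,0],"turn":[0,0,7]},{"delta_pos":[0,0,0],"turn":[0,0,7]},{"delta_pos":[0,0,0],"turn":[0,0,7]}]'
python3 -m jog '[{"delta_pos":[0,0,0],"turn":[0,0,6]},{"delta_pos":[0,0,0],"turn":[0,0,0]}]'
python3 - <<'E'
from h import *
s=state();im=capture('wrist');cv2.imwrite('pics/w4.png',im[:,:,::-1]);
p,Q=tcp(s);print(s['time_s'],p,rel(np.array([713.4,-36.4]),-10.87,p),np.degrees(np.arctan2(Q[1,0],Q[0,0])),Q[:,2],s['qpos'],s['wrist_force'])
E
```

```text
position: [569.5, -42.7, 22.1]
wrist_force: [-0.6, -10.5, 1.4]
time_s: 7.85
position: [484.0, 83.8, 92.3]
ee_rot: [-0.002, 0.77, 0.638, 0.0]
wrist_force: [-0.1, -0.6, -0.3]
finger_gap: 80.1
grasp_force: 0.0
time_s: 8.85
position: [487.4, 77.8, 92.1]
ee_rot: [-0.0, 0.999, -0.049, 0.0]
wrist_force: [0.6, 0.6, 1.2]
finger_gap: 79.9
grasp_force: 0.0
time_s: 9.02
position: [487.3, 77.9, 92.0]
ee_rot: [-0.0, 0.995, -0.1, -0.0]
wrist_force: [-0.6, 0.0, -0.5]
finger_gap: 80.2
grasp_force: 0.0
9.0167 [487.31502359  77.87071107  92.0333977 ] [[-243.57778188   69.58502814]] -11.480247635961499 [-7.04974044e-05  1.31260991e-04 -9.99999989e-01] [-0.4396383   0.54217346  0.23676094  2.24366136 -0.3269627   0.3868674
 -1.70266905] [-0.63377736  0.00342563 -0.54519604]
```

View pics/w4.png

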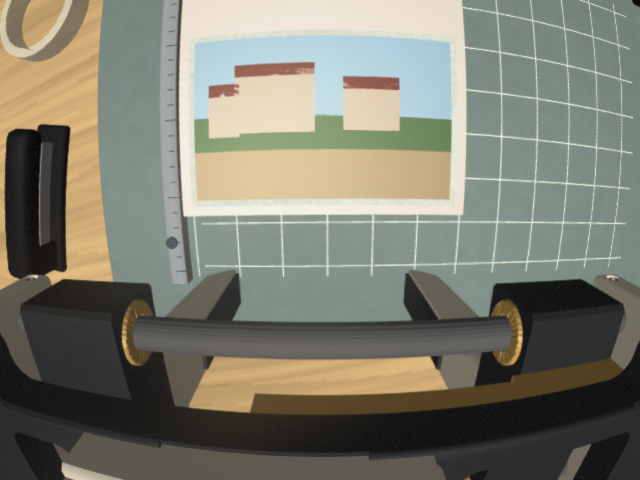

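Pixels: trailing edge (184,214)–(463,214), fence face from about (180,0) to (187,282), and the board's left side is against the fence.

```bash
python3 - <<'E'
from h import *
s=state();o=np.array([713.4,-36.4]);t=-10.87
pn=wp2w([(184,214),(463,214),(464,10)],27,s);print(rel(o,t,pn))
print('fence face top',rel(o,t,wp2w([(180,30),(187,280)],32,s)))
a=pn[0]-pn[1];print('edge yaw',np.degrees(np.arctan2(a[1],a[0]))-90)
E
```

```text
[[-217.08401715  160.78170992]
 [-217.61813506  -23.66002636]
 [ -79.18117183  -24.33999411]]
fence face top [[ -95.47293702  159.97828857]
 [-261.43477332  161.19991645]]
edge yaw -11.035920236077288
```

```bash
python3 -m jog '[{"delta_pos":[0,2.5,30],"turn":[0,0,-0.5]},{"delta_pos":[0,0,30],"turn":[0,0,0]},{"delta_pos":[0,0,7],"turn":[0,0,0]},{"delta_pos":[0,0,3],"turn":[0,0,0]},{"delta_pos":[6,0,0],"turn":[0,0,0]},{"delta_pos":[5,0,0],"turn":[0,0,0]},{"delta_pos":[4,0,0],"turn":[0,0,0]},{"delta_pos":[4,0,0],"turn":[0,0,0]},{"delta_pos":[5,0,0],"turn":[0,0,0]},{"delta_pos":[6,0,0],"turn":[0,0,0]},{"delta_pos":[7,0,0],"turn":[0,0,0]},{"delta_pos":[7,0,0],"turn":[0,0,0]}]'
python3 -m jog '[{"delta_pos":[7,0,0],"turn":[0,0,0]},{"delta_pos":[7,0,0],"turn":[0,0,0]},{"delta_pos":[7,0,0],"turn":[0,0,0]},{"delta_pos":[7,0,0],"turn":[0,0,0]},{"delta_pos":[7,0,0],"turn":[0,0,0]},{"delta_pos":[5,0,0],"turn":[0,0,0]},{"delta_pos":[3,0,0],"turn":[0,0,0]},{"delta_pos":[0,0,0],"turn":[0,0,0]}]'
python3 - <<'E'
from h import *
s=state();im=capture('wrist');cv2.imwrite('pics/w5.png',im[:,:,::-1]);
p,Q=tcp(s);print(s['time_s'],p,rel(np.array([713.4,-36.4]),-10.87,p),np.degrees(np.arctan2(Q[1,0],Q[0,0])),s['qpos'],s['wrist_force'])
E
```

```text
time_s: 10.07
position: [530.8, 66.9, 22.3]
ee_rot: [-0.0, 0.996, -0.093, 0.0]
wrist_force: [-1.6, 0.2, 0.9]
finger_gap: 79.8
grasp_force: 0.6
time_s: 10.73
position: [573.2, 58.8, 22.1]
ee_rot: [0.0, 0.996, -0.094, 0.0]
wrist_force: [1.2, -0.1, -0.1]
finger_gap: 80.0
grasp_force: 0.0
10.7333 [573.22116038  58.79945383  22.05920444] [[-155.61652656   67.05624316]] -10.755172071672757 [-0.3207623   0.71595606  0.179592    2.08909357 -0.33621503  0.36251004
 -1.62740172] [ 1.18595201 -0.14103366 -0.10961135]
```

View pics/w5.png

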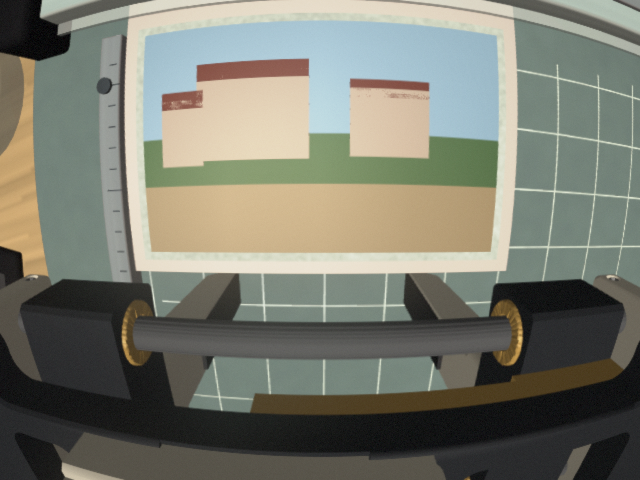

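The board is square and under the rail, with both fingertips on the trailing edge at row ~272 and a small gap (a few px) to the fence. I'll continue to the gauge.

```bash
python3 -m jog '[{"delta_pos":[4,0,0],"turn":[0,0,0]},{"delta_pos":[4,0,0],"turn":[0,0,0]},{"delta_pos":[3,0,0],"turn":[0,0,0]},{"delta_pos":[1,0,0],"turn":[0,0,0]},{"delta_pos":[0,0,0],"turn":[0,0,0]}]'| grep -E "pos|wrist"
python3 -m jog '[{"delta_pos":[1.5,0,0],"turn":[0,0,0]},{"delta_pos":[1.5,0,0],"turn":[0,0,0]},{"delta_pos":[0,0,0],"turn":[0,0,0]}]'| grep -E "pos|wrist"
python3 -m jog '[{"delta_pos":[1.5,0,0],"turn":[0,0,0]},{"delta_pos":[1.5,0,0],"turn":[0,0,0]},{"delta_pos":[0,0,0],"turn":[0,0,0]}]'| grep -E "pos|wrist"
python3 -m jog '[{"delta_pos":[1.5,0,0],"turn":[0,0,0]},{"delta_pos":[0,0,0],"turn":[0,0,0]}]'| grep -E "pos|wrist"
```

```text
position: [584.5, 56.7, 22.1]
wrist_force: [-0.4, 0.3, -0.3]
position: [587.3, 56.1, 22.1]
wrist_force: [0.4, 0.6, -0.6]
position: [589.3, 55.8, 22.0]
wrist_force: [-2.7, 0.5, 2.5]
position: [589.3, 55.8, 21.9]
wrist_force: [-6.3, 2.2, 4.3]
```

```bash
python3 -m jog '[{"delta_pos":[1.5,0,0],"turn":[0,0,0]},{"delta_pos":[0,0,0],"turn":[0,0,0]}]'| grep -E "pos|wrist"
python3 - <<'E'
from h import *
s=state();p,Q=tcp(s);print(s['time_s'],p,rel(np.array([713.4,-36.4]),-10.87,p))
E
```

```text
position: [589.4, 55.8, 21.8]
wrist_force: [-10.5, 3.3, 7.5]
12.0333 [589.36436384  55.79417579  21.80686222] [[-139.19623197   67.14919279]]
```

The force rises at the gauge: the TCP has stalled at trimmer x −139, so the leading edge is about 29 mm beyond the rail middle by my frame, which is plausible. Next I back off, rise, and nudge the board left from its right side.

```bash
python3 -m jog '[{"delta_pos":[-6,0,0],"turn":[0,0,0]},{"delta_pos":[-12,0,0],"turn":[0,0,0]},{"delta_pos":[0,0,-30],"turn":[0,0,0]},{"delta_pos":[0,0,-40],"turn":[0,0,0]},{"delta_pos":[15,25,0],"turn":[0,0,0]},{"delta_pos":[15,25,0],"turn":[0,0,0]},{"delta_pos":[20,25,0],"turn":[0,0,0]},{"delta_pos":[18,25,0],"turn":[0,0,0]},{"delta_pos":[15,27,0],"turn":[0,0,0]},{"delta_pos":[0,0,0],"turn":[0,0,0]}]' 40
python3 -m jog '[{"delta_pos":[0,0,0],"turn":[0,0,-7]},{"delta_pos":[0,0,0],"turn":[0,0,-7]},{"delta_pos":[0,0,0],"turn":[0,0,-7]},{"delta_pos":[0,0,0],"turn":[0,0,-7]},{"delta_pos":[0,0,0],"turn":[0,0,-7]},{"delta_pos":[0,0,0],"turn":[0,0,-7]},{"delta_pos":[0,0,0],"turn":[0,0,-7]},{"delta_pos":[0,0,0],"turn":[0,0,-7]},{"delta_pos":[0,0,0],"turn":[0,0,-7]},{"delta_pos":[0,0,0],"turn":[0,0,-7]},{"delta_pos":[0,0,0],"turn":[0,0,-7]},{"delta_pos":[0,0,0],"turn":[0,0,-7]}]' | grep -E "pos"
python3 -m jog '[{"delta_pos":[0,0,0],"turn":[0,0,-6]},{"delta_pos":[0,0,0],"turn":[0,0,0]}]' | grep -E "pos|gap"
python3 - <<'E'
from h import *
s=state();im=capture('wrist');cv2.imwrite('pics/w6.png',im[:,:,::-1]);
p,Q=tcp(s);print(s['time_s'],p,rel(np.array([713.4,-36.4]),-10.87,p),np.degrees(np.arctan2(Q[1,0],Q[0,0])),Q[:,2],s['qpos'],s['wrist_force'])
E
```

```text
time_s: 12.87
position: [635.3, -89.8, 92.8]
ee_rot: [0.002, 0.995, -0.097, 0.002]
wrist_force: [0.3, 0.2, 0.2]
finger_gap: 40.1
grasp_force: 0.0
position: [633.6, -81.9, 92.2]
position: [633.4, -82.2, 92.1]
finger_gap: 40.4
14.0333 [633.43590731 -82.22290213  92.0560068 ] [[-69.88800317 -60.08045848]] 79.48510930973718 [ 9.65090109e-04  1.22079154e-04 -9.99999527e-01] [ 0.17739553  0.65523814 -0.20864043  1.89587701  0.22138097  0.61163417
 -0.35454832] [-0.13636133 -1.11299841 -0.59757558]
```

View pics/w6.png

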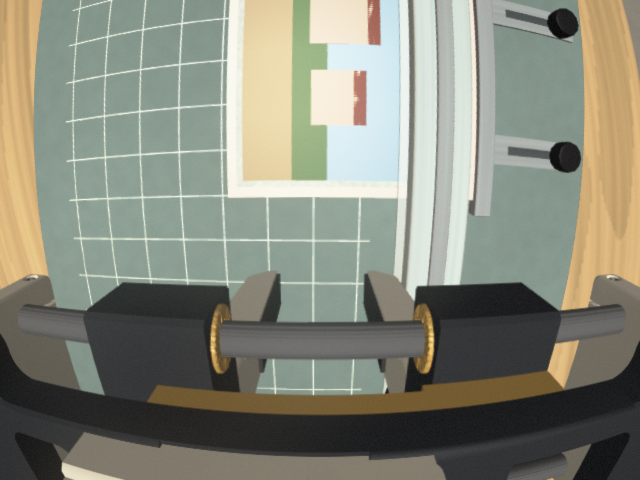

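The strip beyond the rail touches the gauge at column ~473, and the board's right side is at row ~197, columns 228–400. I'll descend with the fingers 5 mm further from the rail and push left.

```bash
python3 -m jog '[{"delta_pos":[0,-5,0],"turn":[0,0,0.4]},{"delta_pos":[0,0,30],"turn":[0,0,0]},{"delta_pos":[0,0,30],"turn":[0,0,0]},{"delta_pos":[0,0,7],"turn":[0,0,0]},{"delta_pos":[0,0,3],"turn":[0,0,0]},{"delta_pos":[6,0,0],"turn":[0,0,0]},{"delta_pos":[6,0,0],"turn":[0,0,0]},{"delta_pos":[4,0,0],"turn":[0,0,0]},{"delta_pos":[3,0,0],"turn":[0,0,0]},{"delta_pos":[1,0,0],"turn":[0,0,0]},{"delta_pos":[0,0,0],"turn":[0,0,0]}]' | grep -E "pos|wrist"
python3 -m jog '[{"delta_pos":[1.5,0,0],"turn":[0,0,0]},{"delta_pos":[1.5,0,0],"turn":[0,0,0]},{"delta_pos":[0,0,0],"turn":[0,0,0]}]'| grep -E "pos|wrist"
python3 -m jog '[{"delta_pos":[1.5,0,0],"turn":[0,0,0]},{"delta_pos":[0,0,0],"turn":[0,0,0]}]'| grep -E "pos|wrist"
python3 - <<'E'
from h import *
s=state();p,Q=tcp(s);print(s['time_s'],p,rel(np.array([713.4,-36.4]),-10.87,p),np.degrees(np.arctan2(Q[1,0],Q[0,0])))
E
```

```text
position: [632.5, -60.8, 22.8]
wrist_force: [-1.4, -0.8, 0.3]
position: [632.7, -58.2, 22.1]
wrist_force: [-0.6, 0.0, 0.6]
position: [633.0, -56.7, 22.1]
wrist_force: [-0.8, 0.2, -0.6]
15.4167 [633.0215422  -56.65220267  22.05109974] [[-75.11708842 -35.04670054]] 78.86420363798563
```

```bash
python3 -m jog '[{"delta_pos":[1.5,0,0],"turn":[0,0,0]},{"delta_pos":[0,0,0],"turn":[0,0,0]}]'| grep -E "pos|wrist"
python3 -m jog '[{"delta_pos":[1.5,0,0],"turn":[0,0,0]},{"delta_pos":[0,0,0],"turn":[0,0,0]}]'| grep -E "pos|wrist"
python3 -m jog '[{"delta_pos":[1,0,0],"turn":[0,0,0]},{"delta_pos":[0,0,0],"turn":[0,0,0]}]'| grep -E "pos|wrist"
python3 - <<'E'
from h import *
s=state();p,Q=tcp(s);print(s['time_s'],p,rel(np.array([713.4,-36.4]),-10.87,p),s['wrist_torque'])
E
```

```text
position: [633.1, -55.4, 22.0]
wrist_force: [0.3, 1.1, 0.2]
position: [632.9, -55.0, 22.0]
wrist_force: [-1.4, -3.9, 2.1]
position: [632.8, -54.9, 22.0]
wrist_force: [-2.5, -6.4, 1.8]
15.9167 [632.82856204 -54.91419602  21.98542501] [[-75.63436154 -33.37627037]] [-1.53907723  0.51646699  0.24415563]
```

Contact at the same place as the first fence push (−33.4), so the left side is home. Now a final light push on the trailing edge.

```bash
python3 -m jog '[{"delta_pos":[-6,0,0],"turn":[0,0,0]},{"delta_pos":[-12,0,0],"turn":[0,0,0]},{"delta_pos":[0,0,-30],"turn":[0,0,0]},{"delta_pos":[0,0,-40],"turn":[0,0,0]},{"delta_pos":[24,-17,0],"turn":[0,0,0]},{"delta_pos":[24,-17,0],"turn":[0,0,0]},{"delta_pos":[24,-17,0],"turn":[0,0,0]},{"delta_pos":[24,-17,0],"turn":[0,0,0]},{"delta_pos":[22,-17,0],"turn":[0,0,0]},{"delta_pos":[0,0,0],"turn":[0,0,0]}]' 80 | grep pos
python3 -m jog '[{"delta_pos":[0,0,0],"turn":[0,0,7]},{"delta_pos":[0,0,0],"turn":[0,0,7]},{"delta_pos":[0,0,0],"turn":[0,0,7]},{"delta_pos":[0,0,0],"turn":[0,0,7]},{"delta_pos":[0,0,0],"turn":[0,0,7]},{"delta_pos":[0,0,0],"turn":[0,0,7]},{"delta_pos":[0,0,0],"turn":[0,0,7]},{"delta_pos":[0,0,0],"turn":[0,0,7]},{"delta_pos":[0,0,0],"turn":[0,0,7]},{"delta_pos":[0,0,0],"turn":[0,0,7]},{"delta_pos":[0,0,0],"turn":[0,0,7]},{"delta_pos":[0,0,0],"turn":[0,0,7]}]' | grep pos
python3 -m jog '[{"delta_pos":[0,0,0],"turn":[0,0,6]},{"delta_pos":[0,0,0],"turn":[0,0,0]},{"delta_pos":[0,0,0],"turn":[0,0,0]}]' | grep -E "pos|gap"
python3 - <<'E'
from h import *
s=state();im=capture('wrist');cv2.imwrite('pics/w7.png',im[:,:,::-1]);
p,Q=tcp(s);print(s['time_s'],p,rel(np.array([713.4,-36.4]),-10.87,p),np.degrees(np.arctan2(Q[1,0],Q[0,0])),Q[:,2],s['finger_gap'])
E
```

```text
position: [567.5, 67.2, 92.4]
position: [570.1, 60.9, 92.2]
position: [569.9, 61.2, 92.1]
finger_gap: 79.8
18.0 [569.87785189  61.19485408  92.06277419] [[-159.35157565   68.77817881]] -10.960207731149042 [ 2.10370090e-04 -2.87102840e-04 -9.99999937e-01] 79.78733621088449
```

View pics/w7.png

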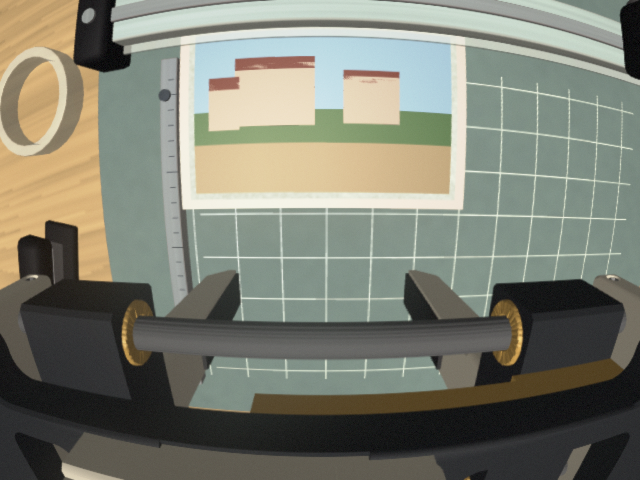

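The board lies against the fence (left side at column ~181, bar edge ~179) with its trailing edge level at row ~208.

```bash
python3 -m jog '[{"delta_pos":[0,1.5,30],"turn":[0,0,0]},{"delta_pos":[0,0,30],"turn":[0,0,0]},{"delta_pos":[0,0,7],"turn":[0,0,0]},{"delta_pos":[0,0,3],"turn":[0,0,0]},{"delta_pos":[6,0,0],"turn":[0,0,0]},{"delta_pos":[5,0,0],"turn":[0,0,0]},{"delta_pos":[4,0,0],"turn":[0,0,0]},{"delta_pos":[2,0,0],"turn":[0,0,0]},{"delta_pos":[1,0,0],"turn":[0,0,0]},{"delta_pos":[0,0,0],"turn":[0,0,0]}]'| grep -E "pos|wrist"
python3 -m jog '[{"delta_pos":[1.5,0,0],"turn":[0,0,0]},{"delta_pos":[0,0,0],"turn":[0,0,0]}]'| grep -E "pos|wrist"
python3 -m jog '[{"delta_pos":[1,0,0],"turn":[0,0,0]},{"delta_pos":[0,0,0],"turn":[0,0,0]}]'| grep -E "pos|wrist"
python3 -m jog '[{"delta_pos":[1,0,0],"turn":[0,0,0]},{"delta_pos":[0,0,0],"turn":[0,0,0]}]'| grep -E "pos|wrist"
```

```text
position: [587.6, 56.7, 22.7]
wrist_force: [-0.2, 0.3, 0.0]
position: [588.7, 56.5, 22.3]
wrist_force: [-0.4, 0.4, 0.1]
position: [589.3, 56.3, 22.1]
wrist_force: [-0.3, 0.6, 0.6]
position: [589.6, 56.2, 22.0]
wrist_force: [-3.5, 1.0, 2.0]
```

Contact again at the same stop. I'll back off, lift clear and check from above.

```bash
python3 -m jog '[{"delta_pos":[-6,0,0],"turn":[0,0,0]},{"delta_pos":[-12,0,0],"turn":[0,0,0]},{"delta_pos":[0,0,-35],"turn":[0,0,0]},{"delta_pos":[0,0,-40],"turn":[0,0,0]},{"delta_pos":[0,0,-40],"turn":[0,0,0]},{"delta_pos":[0,0,-40],"turn":[0,0,0]},{"delta_pos":[0,0,0],"turn":[0,0,0]},{"delta_pos":[0,0,0],"turn":[0,0,0]}]'| grep -E "pos|wrist"
python3 - <<'E'
from h import *
s=state();im=capture('wrist');sc=capture('scene')
cv2.imwrite('pics/w8.png',cv2.resize(im[60:270,160:520,::-1],(800,467),interpolation=cv2.INTER_CUBIC))
cv2.imwrite('pics/s8.png',cv2.resize(sc[200:440,200:480,::-1],(700,600),interpolation=cv2.INTER_CUBIC));print(s['time_s'])
E
```

```text
position: [574.1, 59.7, 179.5]
wrist_force: [0.1, 0.9, -0.4]
20.05
```

View pics/w8.png

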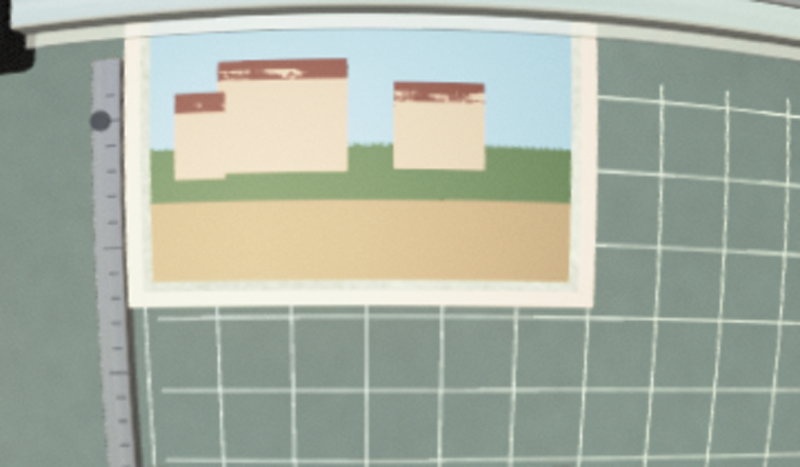

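```bash
python3 - <<'E'
from h import *
s=state();o=np.array([713.4,-36.4]);t=-10.87
f=lambda l:[(160+x/2.2222,60+y/2.2222) for x,y in l]
b=wp2w(f([(129,306),(594,307),(125,45),(597,45)]),27,s);print(rel(o,t,b))
print('fence',rel(o,t,wp2w(f([(120,65),(133,400)]),32,s)))
E
```

```text
[[-130.82994059  158.97679249]
 [-131.79502667  -24.59839985]
 [ -27.49607863  158.47903971]
 [ -27.9556036   -24.30532698]]
fence [[ -36.29527185  158.99869168]
 [-167.80195433  158.1883423 ]]
```

View pics/s8.png

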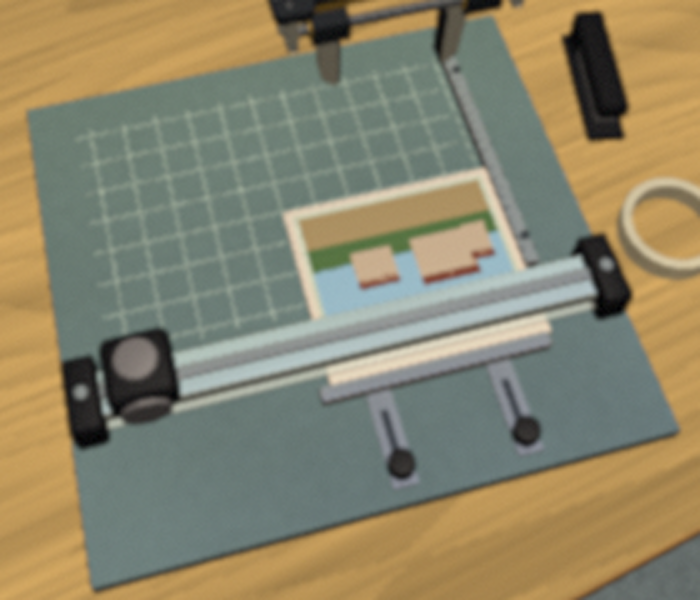

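The scene crop shows the board's leading strip flush along the gauge from (330,385) to (550,335) and its left side against the fence. The head and stationery have not moved, so I'm handing in.

```bash
python3 -c "
from bench import *
print(hand_in())"
```

```text
the job is handed in; nothing more can be done
None
```

The board lies flat under the rail, its left side against the fence and its leading edge against the gauge by contact force and camera check; I handed in after about 20 s of robot time, and no verdict was returned.

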